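# Hold a circuit card in the contact test box

### The arm

A 6-joint arm with a two-finger parallel gripper is mounted at the origin on a cart in front of the work surface, level with it; the furniture and walls round the work are solid. World frame = base frame: x ahead of the robot, y to its left, z up, the work surface at z = 0. Lengths are in m, angles in rad, forces in N, time in s.
With the tool pointing down it reaches from about 0.425 to 1.125 m from the base axis. Payload 14.9 kg.
Tool frame: the origin (TCP) lies midway between the tips of the shut fingers; the grasp point (between the pads) lies pinch_z behind it (pinch_z is the distance from the TCP to the grasp point, in m); z points along the fingers, y is the line along which they close (so a half turn about z gives the same grasp; the last joint's range is limited). The gripper opens to 91 mm and grips with 3 to 60 N. Pads are 32 mm wide; open, the fingers measure 118 mm over their backs; the gripper's body (76 mm by 178 mm) begins 60 mm behind the grasp point.
Start: joints at [1.096, 0.379, 1.734, -0, 1.028, -0.033], TCP at [0.299, 0.633, 0.214] pointing down, gripper open.
Joint ranges: [-2.77, 2.77], [-0.74, 2.19], [0, 2.66], [-1.06, 4.2], [0.31, 2.87], [-3.08, 3.08]. Speed limits (rad/s): [1.89, 1.89, 2.39, 3.14, 3.14, 3.14].

### API

Orientations are given as a rotation vector (axis times angle).
In Python, from cell import * gives the robot as it stands.
- The arm moves only by the tool jog_arm, never from a script. Its argument "rows" is one flat list of numbers, 4 for each row, row after row: the shift along the tool's x, y, z in cm, then the turn about the tool's z in rad. A call has 1 to 20 rows; each row is the pose to reach, as a shift and turn from the pose commanded when the call began, along the tool's axes at that moment; what a row does not reach only later rows make up. A row lasts 1/12 s, in which the tool goes at most 41.7 mm and 7.16 degrees, less where a joint would pass 70% of its speed; a pose out of reach is approached as far as the arm can. A call with a gripper value outside its range is refused whole. "jaw" is the opening, from 0 (shut) to 1 (fully open), set as the call begins (left out, the last holds). The fingers move at their own pace and stop on an object; "newtons" is the grip in N (left out, the last holds). Time passes only in rows, so rows that repeat a pose let the fingers close. It gives the time, the measured TCP pose, the force, the opening and the grip force at its end, in the units of the state.
- get_state(): the state, without advancing time (a new reading comes with each control period).
- get_image(name): name is "scene" or "top"; returns a dict with "pixels" (384x512x3 uint8, red, green, blue), "camera_matrix" (3x3 intrinsics, pixels), "extrinsics" (4x4, takes a point from world to camera coordinates). Camera axes: x right, y up, looking along -z (the intrinsics and any distortion apply to the point x, -y, -z); pixel columns grow to the right and rows downward; lengths in m; the calibration is good to about 2 mm. A picture is of the moment at which its call begins. There is no depth.
- close_job(): hands the job in; it is judged then, once.
The state is a dict: "time": time; "joints": joint angles; "qd": joint speeds; "joint_torque": joint torques, N m; "eef_pos": TCP position; "ee_rot": TCP orientation; "force": force on the tool from outside, world axes, zero at the start; "ft_torque": the same for the moment, N m; "finger_gap": finger opening in m; "grasp_force": force on a finger pad.
Only numpy, scipy, OpenCV 4.12 (cv2) and the standard library are available. Lean on these libraries where they do the work, as an engineer would, in place of code of your own. Each camera call takes 0.05 s, during which the arm holds its last target. There are 200 camera calls.

### The job

Slide the green circuit card straight up out of the slotted rack, leaving the blue card standing in its slot, and lower it upright through the narrow slot in the top of the grey test box, without forcing it, until the sprung contact bar inside is pressed down and the white line across the card is level with the top of the slot's rim. The springs would push the card out again, so finish while still holding the card still in the gripper at that depth: do not let go. Leave the other things on the bench where they are.

Things in the scene. Friction and masses are not known exactly. Their poses are not given: they have to be found in the camera images.
- green_card: The card to test: loose upright circuit card in an aluminium frame, green board, plain green grip bar along its top 30 mm; 0.08 to 0.17 kg. A rigid slab 48 mm wide (its x), 8 mm thick (its y), 110 mm tall (its z, up). Origin: centre of its lower edge. It stands in one of the rack's slots, lower edge 10 mm above the bench. Pinch its 8 mm thickness from above, in the top 35 mm.
- green_card_line (a point): Middle of the white line (2 mm high) that runs round the green card, 60 mm above its lower edge and 50 mm below its top edge.
- blue_card: A card of the same shape and size with a blue board and blue grip bar, standing in the rack's other slot; to be left there. Origin: centre of its lower edge.
- card_rack: Fixed grey and black rack, base 90 x 130 mm (its x, y). Two slots, open at the top, at y = +40 and -40 mm in its frame; slot floor 10 mm above the bench; the guides at a card's two narrow edges reach 62 mm above it (a card stands 58 mm out). Slots 52 mm along x, 11 mm along y (1.5 mm play a side). Either card may be in either slot. Origin: centre of the underside.
- test_box: Fixed grey box, 104 x 90 mm (its x, y), top 84 mm above the bench, window in its front (-x). In the middle of the top is the slot, 50 mm along x, 10 mm along y (2 mm play in all, 1 mm a side), 12 mm deep; the aluminium rim round it, 70 x 28 mm, rises to 90 mm above the bench and flares inside at 45 degrees to a mouth 62 x 22 mm. Origin: centre of the underside; z up.
- slot_mouth (a point): Centre of the slot at the height of the top of the rim, 90 mm above the bench. The card goes straight down here, its width along the box's x, either face to either side.
- contact_bar (a joint): Travel (m) of the orange sprung contact bar under the slot: 0 when up (its top 36 mm above the bench, 54 mm below the top of the rim), 0.012 at its lower stop. It pushes up with about 3 N at 0, growing 0.4 N per mm. With the card's white line level with the rim the bar is 0.006 down.
- marker: Black and white marker pen, 135 mm, lying loose near the front edge of the bench; bystander.
- flux_pot: Small round orange pot with a black lid, 46 mm across, 36 mm tall, on the bench behind the rack and the box; bystander.
- film_cap_blue_a: Blue block capacitor, 26 x 51 x 23 mm, on the bench behind the rack and the box; bystander.
- elcap_0: Upright dark cylindrical capacitor, 22 mm across, 32 mm tall, on the bench behind the rack and the box; bystander.
Mind the look-alikes: they are no part of the job. What is meant by the green_card is not purple or yellow, and is the smaller of those in its own colour.

How it is judged:
By the outcome, as a careful person would: the job done as asked, in the order asked, and still so for the second after the job is handed in, while the arm keeps its last pose, push and grip.
It also fails if it takes over 43 s, if anything falls off the work surface, if the arm or the gripper's body presses on something with over 40 N, if the wrist force passes 120 N, or if a joint passes its speed limit or range.

## Working session

There is one attempt and no reset: what is moved stays moved. The work goes in short steps, Python scripts to look and compute and a tool call to move; the robot and the scene stay as the last step left them, time stands still between calls to the robot, and variables do not carry over. Pictures are saved under pics/ and viewed, at most 10 in all, crops included, and the job is handed in when it is done.

Besides the shell and the picture viewer there is one more tool, called after "Call:" as name(argument=value, ...), one argument or row to a line, values as JSON. jog_arm: Moves the arm, as the interface text tells. Its arguments: {"type":"object","properties":{"rows":{"type":"array"},"jaw":{"type":"number"},"newtons":{"type":"number"}},"required":["rows"]}

```bash
mkdir -p pics
python3 - <<'E'
from cell import *
import cv2,numpy as np,pickle
s=get_state();print({k:np.round(v,4).tolist() for k,v in s.items()})
try: print(pinch_z)
except Exception as e: print(e)
d={}
for n in("scene","top"):
    d[n]=get_image(n);cv2.imwrite(f"pics/{n}0.png",cv2.cvtColor(d[n]["pixels"],cv2.COLOR_RGB2BGR))
    print({k:(np.round(v,4).tolist() if k!="pixels" else 0) for k,v in d[n].items()})
pickle.dump(d,open("d0.pkl","wb"))
E
```

```text
{'time': 0.0, 'joints': [1.0957, 0.3794, 1.7348, 0.0, 1.0285, -0.0333], 'qd': [-0.0002, 0.001, -0.0011, -0.0022, 0.0003, -0.0009], 'joint_torque': [0.0001, -76.3734, -43.4377, 0.0651, 0.0424, -0.0001], 'eef_pos': [0.2991, 0.6325, 0.2133], 'ee_rot': [-0.6883, -3.065, 0.0016], 'force': [-0.4494, 0.0522, -0.1753], 'ft_torque': [-0.0176, -0.0168, -0.0261], 'grasp_force': 0.0, 'finger_gap': 0.0918}
0.0188
{'pixels': 0, 'camera_matrix': [[417.1922, 0.0, 253.767], [0.0, 417.1922, 193.4961], [0.0, 0.0, 1.0]], 'extrinsics': [[-0.784, -0.6205, -0.0179, 0.1555], [0.4653, -0.6065, 0.6447, -0.4816], [-0.4109, 0.4971, 0.7642, -0.5333], [0.0, 0.0, 0.0, 1.0]]}
{'pixels': 0, 'camera_matrix': [[472.0447, 0.0, 254.2049], [0.0, 472.0447, 196.9549], [0.0, 0.0, 1.0]], 'extrinsics': [[-0.0345, -0.9994, -0.001, -0.3325], [0.9783, -0.0339, 0.2043, -0.5025], [-0.2042, 0.0061, 0.9789, -1.1023], [0.0, 0.0, 0.0, 1.0]]}
```

View pics/scene0.png

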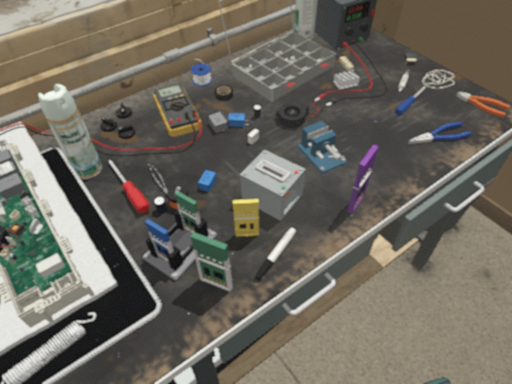

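View pics/top0.png

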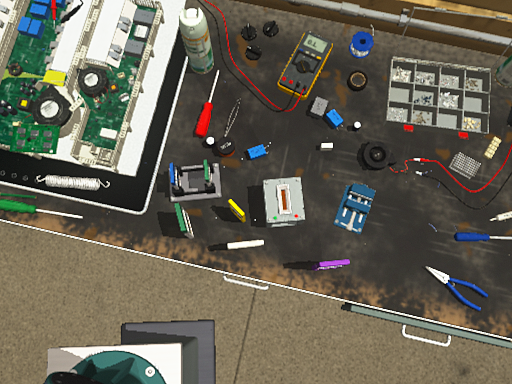

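The scene shows the rack with a blue card at (160,240) and a small green card at (188,212). Other candidates for the green card are the larger green one outside the rack at (212,262), the yellow at (246,217) and the purple at (363,178). By the description I choose (188,212), which is (207,170) in the top view. I'll check it in a crop.

Run:
```python
import pickle,cv2,numpy as np
d=pickle.load(open("d0.pkl","rb"))
S=d["scene"]["pixels"];T=d["top"]["pixels"]
a=cv2.resize(S[150:300,130:310],None,fx=4.4,fy=4,interpolation=cv2.INTER_CUBIC)[:, :]
a=cv2.resize(S[150:300,130:310],(480,400),interpolation=cv2.INTER_CUBIC)
cv2.imwrite("pics/c1.png",cv2.cvtColor(cv2.resize(S[155:300,135:310],(700,580),interpolation=cv2.INTER_CUBIC),cv2.COLOR_RGB2BGR))
cv2.imwrite("pics/c2.png",cv2.cvtColor(cv2.resize(T[150:245,160:320],(800,475),interpolation=cv2.INTER_CUBIC),cv2.COLOR_RGB2BGR))
```

```text
(no output)
```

View pics/c1.png

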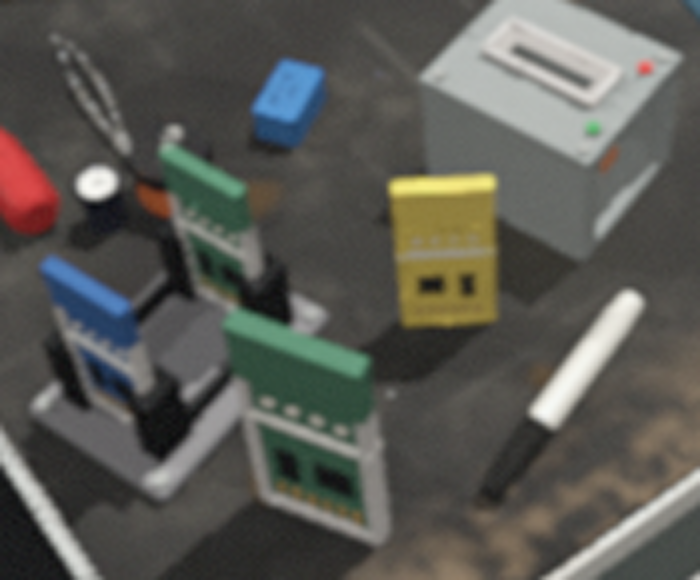

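View pics/c2.png

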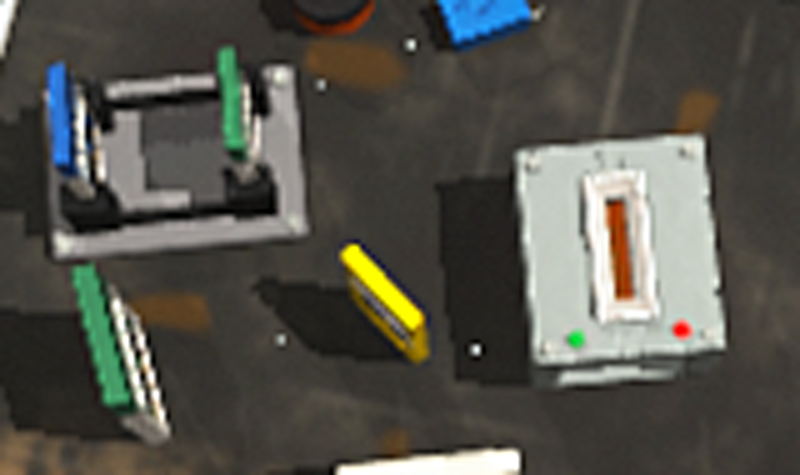

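The crops confirm the choice. The small green card stands in the rack at scene (186,203) and top (206.5,170), with blue in the other slot, and the taller green card is loose in front. The box slot is at top (284,200) and scene (273,170).

```bash
cat > h.py <<'E'
import cv2,numpy as np,pickle
def ray(v,p):
    K,E=v["camera_matrix"],v["extrinsics"];R,t=E[:3,:3],E[:3,3]
    c=np.linalg.solve(K,[p[0],p[1],1.]);return -R.T@t,R.T@(c*[1,-1,-1])
def plane(v,p,z):
    C,d=ray(v,p);return C+d*(z-C[2])/d[2]
def tri(va,pa,vb,pb):
    C1,d1=ray(va,pa);C2,d2=ray(vb,pb)
    s=np.linalg.lstsq(np.c_[d1,-d2],C2-C1,rcond=None)[0]
    a,b=C1+s[0]*d1,C2+s[1]*d2;return (a+b)/2,np.linalg.norm(a-b)
def comp(mask,seed):
    n,l,st,c=cv2.connectedComponentsWithStats(mask.astype(np.uint8));
    ids=[i for i in range(1,n)];x=[np.hypot(*(c[i]-seed))-.0*st[i,4] if st[i,4]>25 else 1e9 for i in ids]
    return (l==ids[int(np.argmin(x))]).astype(np.uint8)
def quad(m):
    h=cv2.convexHull(max(cv2.findContours(m,0,1)[0],key=cv2.contourArea))
    return cv2.approxPolyN(h,4,ensure_convex=True).reshape(-1,2)
E
python3 - <<'E'
from h import *
d=pickle.load(open("d0.pkl","rb"));k=4
out={}
for n,seeds,rim in(("scene",{"green":(185,198),"blue":(157,233)},(273,170)),("top",{"green":(206,170),"blue":(172,174)},(284,200))):
    I=cv2.resize(d[n]["pixels"],None,fx=k,fy=k,interpolation=cv2.INTER_CUBIC)
    H=cv2.cvtColor(I,cv2.COLOR_RGB2HSV).astype(int);h,s,v=H[...,0],H[...,1],H[...,2]
    up=lambda q:(q+.5)/k-.5
    for c,m in(("green",(h>60)&(h<95)&(s>90)&(v>60)),("blue",(h>100)&(h<125)&(s>120)&(v>60))):
        M=comp(m,np.array(seeds[c])*k);q=up(quad(M));out[n,c]=q
        print(n,c,M.sum()/k/k,q.round(1).tolist());print([plane(d[n],p,.12).round(4).tolist()[:2] for p in q])
    # rim: bright, near seed
    for th in (175,195,215):
        m=np.zeros(v.shape,bool);y0,x0=rim[1]*k,rim[0]*k
        m[y0-90:y0+90,x0-100:x0+100]=(v>th)[y0-90:y0+90,x0-100:x0+100]
        M=comp(m,np.array(rim)*k);r=cv2.minAreaRect(cv2.findContours(M,0,1)[0][0]);q=up(quad(M))
        print(n,"rim",th,M.sum()/k/k,q.round(1).tolist(),[plane(d[n],p,.09).round(4).tolist()[:2] for p in q])
    # slot: dark (or orange) inside rim
    w=slice(y0-60,y0+60),slice(x0-60,x0+60)
    print(n,"v at box",np.percentile(v[w],[5,25,50,75,95]))
E
```

```text
scene green 105.375 [[194.9, 203.9], [197.1, 213.9], [176.6, 203.1], [175.9, 193.6]]
[[0.5208, -0.2352], [0.5015, -0.2208], [0.549, -0.2158], [0.5667, -0.2314]]
scene blue 247.875 [[168.9, 230.9], [168.1, 243.1], [149.6, 232.9], [142.4, 215.4]]
[[0.515, -0.1629], [0.4975, -0.1441], [0.5388, -0.1392], [0.5781, -0.1575]]
scene rim 175 1148.625 [[303.9, 168.6], [281.9, 195.1], [240.4, 173.9], [264.1, 150.1]] [[0.4253, -0.4572], [0.4195, -0.3713], [0.5208, -0.3655], [0.5245, -0.451]]
scene rim 195 237.75 [[291.1, 171.6], [282.9, 180.6], [253.9, 166.1], [262.4, 157.6]] [[0.4414, -0.4342], [0.4404, -0.4036], [0.5124, -0.3998], [0.5135, -0.4305]]
scene rim 215 1.875 [[261.4, 161.1], [260.9, 162.1], [259.1, 163.4], [260.1, 161.1]] [[0.5089, -0.4209], [0.5079, -0.4179], [0.5086, -0.4128], [0.511, -0.4193]]
scene v at box [109. 175. 187. 195. 211.]
top green 77.875 [[207.1, 159.1], [208.4, 180.1], [204.4, 179.4], [202.4, 159.1]]
[[0.5705, -0.2425], [0.5199, -0.2446], [0.522, -0.2354], [0.5709, -0.2314]]
top blue 92.6875 [[175.1, 187.1], [169.9, 181.9], [168.6, 162.6], [173.4, 161.6]]
[[0.5059, -0.1677], [0.5188, -0.1556], [0.5651, -0.1526], [0.5672, -0.1636]]
top rim 175 1423.375 [[304.6, 219.1], [266.6, 222.6], [262.6, 179.6], [299.9, 176.4]] [[0.4257, -0.4655], [0.4205, -0.3763], [0.5241, -0.3709], [0.529, -0.46]]
top rim 195 1273.625 [[304.6, 218.9], [266.9, 222.1], [262.6, 179.9], [299.9, 176.6]] [[0.4263, -0.4655], [0.4216, -0.377], [0.5235, -0.3709], [0.5284, -0.4599]]
top rim 215 208.75 [[291.9, 212.9], [279.6, 213.9], [275.9, 183.9], [288.6, 183.1]] [[0.4415, -0.4364], [0.4401, -0.4076], [0.5126, -0.402], [0.5134, -0.4324]]
top v at box [145. 202. 206. 212. 251.]
```

Call:
jog_arm(
  rows=[-1,-1.2,0,-0.02,-3,-3.4,0,-0.07,-5.5,-6.3,0,-0.12,-8.2,-9.4,0,-0.17,-11,-12.5,0,-0.22,-13.7,-15.6,0,-0.27,-16.4,-18.7,0,-0.32,-19.1,-21.8,0,-0.37,-21.8,-24.9,0,-0.42,-24.5,-28,0,-0.46,-27.2,-31.1,0,-0.51,-29.9,-34.2,0,-0.51,-32.6,-37.3,0,-0.51,-35.3,-40.4,0,-0.51,-38,-43.5,0,-0.51,-40.7,-46.6,0,-0.51,-43.4,-49.7,0,-0.51,-46.1,-52.8,0,-0.51,-48.5,-55.5,0,-0.51,-50.5,-57.8,0,-0.51],
  jaw=0.5,
  newtons=10,
)

```text
time: 1.77
eef_pos: [0.5089, -0.1082, 0.2139]
ee_rot: [-0.105, 3.14, -0.0]
force: [0.1, 0.6, 0.2]
finger_gap: 0.0457
grasp_force: 0.0
```

```bash
cat >> h.py <<'E'
def tool(s):
    R=cv2.Rodrigues(np.array(s["ee_rot"],float))[0];return R,np.array(s["eef_pos"])
def go(s,target,yaw):
    """shift (cm, tool axes) and turn to bring TCP to target with tool-y direction at yaw"""
    R,p=tool(s);y=R[:,1];a=np.arctan2(y[1],y[0])
    t=(a-yaw+np.pi)%(2*np.pi)-np.pi
    return (R.T@(np.array(target)-p)*100).round(2).tolist(),round(t,3),"tilt",R[:2,2].round(4)
E
python3 - <<'E'
from h import *
from cell import *
s=get_state();print(s["time"],s["eef_pos"],s["finger_gap"],s["joints"]);print(go(s,[.545,-.236,.2],np.pi/2+.065))
# rack yaw & green profile from the first top view
d=pickle.load(open("d0.pkl","rb"))
for r in (161,165,170,175,178): print(r,d["top"]["pixels"][r,199:214].tolist())
for c in (178,182,186,190,194): print(c,d["scene"]["pixels"][188:218,c].tolist())
E
```

```text
1.7667 [ 0.50886442 -0.10818344  0.21386942] 0.04565176255949649 [-2.54248755e-01  9.39103473e-02  2.09530366e+00 -7.69865471e-05
  9.52335033e-01 -1.89215897e+00]
([-2.75, -13.0, 1.39], np.float64(0.002), 'tilt', array([ 0.    , -0.0001]))
161 [[58, 53, 49], [58, 54, 48], [58, 51, 49], [56, 42, 43], [60, 94, 68], [73, 173, 112], [70, 162, 105], [64, 150, 96], [44, 57, 45], [59, 49, 47], [58, 54, 50], [56, 53, 50], [55, 53, 49], [57, 57, 51], [53, 51, 48]]
165 [[143, 139, 135], [147, 143, 139], [158, 151, 148], [139, 128, 130], [52, 67, 55], [58, 130, 84], [69, 159, 104], [62, 148, 96], [58, 110, 75], [74, 77, 67], [48, 42, 41], [28, 26, 25], [28, 28, 26], [72, 66, 65], [134, 129, 128]]
170 [[37, 34, 33], [41, 39, 39], [52, 49, 49], [60, 55, 56], [63, 54, 57], [49, 88, 62], [71, 165, 107], [68, 160, 105], [50, 136, 85], [130, 134, 118], [231, 234, 214], [59, 54, 50], [13, 11, 11], [12, 10, 10], [52, 50, 49]]
175 [[73, 71, 71], [72, 69, 68], [73, 71, 71], [71, 68, 68], [75, 64, 67], [77, 116, 86], [80, 193, 124], [72, 165, 107], [56, 144, 92], [92, 116, 92], [146, 162, 138], [123, 116
[... 1871 characters left out ...]
 151, 122], [80, 125, 100], [60, 95, 75], [53, 81, 67], [53, 82, 66], [55, 84, 68], [52, 83, 67], [51, 81, 65], [50, 79, 62], [51, 77, 63], [77, 93, 80], [97, 106, 94], [89, 102, 91], [108, 118, 108], [143, 145, 138], [144, 145, 138], [108, 116, 107]]
194 [[69, 67, 64], [68, 68, 64], [65, 64, 62], [65, 65, 62], [65, 63, 60], [65, 63, 61], [68, 67, 63], [70, 69, 66], [71, 69, 66], [66, 65, 62], [67, 65, 62], [72, 84, 73], [87, 123, 100], [100, 152, 123], [104, 158, 129], [92, 141, 113], [67, 106, 83], [51, 80, 64], [49, 79, 62], [51, 80, 63], [50, 79, 63], [48, 78, 61], [54, 82, 66], [50, 79, 61], [63, 87, 72], [90, 103, 92], [106, 114, 104], [101, 111, 100], [107, 115, 106], [136, 139, 131]]
```

Run:
```python
from h import *
d=pickle.load(open("d0.pkl","rb"));k=4
def up(I):return cv2.resize(I,None,fx=k,fy=k,interpolation=cv2.INTER_CUBIC)
I=up(d["scene"]["pixels"]).astype(int);g=I[...,1]
for col,seed in(("green",(186,198)),("blue",(157,228))):
    m=(g>113)&(I[...,1]-I[...,0]>25)&(I[...,1]-I[...,2]>10) if col=="green" else (I[...,2]>150)&(I[...,2]-I[...,0]>50)
    M=comp(m,np.array(seed)*k);q=cv2.minAreaRect(cv2.findContours(M,0,1)[0][0]);c=(np.array(q[0])+.5)/k-.5
    M_=cv2.boxPoints(q);cs=[plane(d["scene"],(p+.5)/k-.5,.12)[:2].round(4).tolist() for p in M_]
    print(col,c,[x/k for x in q[1]],plane(d["scene"],c,.12).round(4),cs)
    out=c if col=="green" else 0
    if col=="green":cS=c
# top: +y edge per row by half level
T=d["top"]["pixels"].astype(float);pts=[]
for r in range(161,179):
    row=T[r,200:208,1]-T[r,200:208,0];h=.5*row.max()
    i=np.argmax(row>h);pts.append((200+i-1+(h-row[i-1])/(row[i]-row[i-1]),r))
P=np.array([plane(d["top"],p,.12)[:2] for p in pts]);f=np.polyfit(P[:,0],P[:,1],1);print("top edge slope",f[0],"at .5455",np.polyval(f,.5455),"resid",np.std(P[:,1]-np.polyval(f,P[:,0])))
# column extent along the top face
for c in (204,205,206,207): print(c,T[155:185,c,1].astype(int).tolist())
fp=np.polyfit([p[1] for p in pts],[p[0] for p in pts],1)
pt=(np.polyval(fp,169.7)+1.78,169.7);print("tri",tri(d["scene"],cS,d["top"],pt))
# rim height: tri of rim centre
print("rim",tri(d["scene"],(272.6,169.0),d["top"],(284.0,198.45)))
```

```text
green [185.26919556 197.24871826] [23.066980361938477, 4.365272045135498] [ 0.5462 -0.2358  0.12  ] [[0.5696, -0.2298], [0.5731, -0.239], [0.5232, -0.2417], [0.5202, -0.2327]]
blue [155.84922791 226.0418396 ] [23.518871307373047, 4.209157466888428] [ 0.541 -0.156  0.12 ] [[0.564, -0.1505], [0.5669, -0.1584], [0.5184, -0.1615], [0.516, -0.1538]]
top edge slope 0.06714905625402325 at .5455 -0.23469284590691686 resid 0.00031139007337166864
204 [56, 55, 51, 46, 86, 152, 173, 170, 182, 164, 130, 112, 96, 94, 82, 88, 97, 97, 101, 103, 116, 103, 91, 103, 89, 84, 91, 93, 73, 52]
205 [55, 55, 51, 46, 104, 157, 162, 161, 160, 160, 159, 162, 166, 167, 165, 165, 175, 180, 177, 173, 193, 175, 145, 155, 106, 59, 84, 93, 58, 9]
206 [53, 54, 51, 47, 94, 142, 150, 147, 148, 147, 148, 154, 164, 173, 168, 160, 165, 168, 164, 162, 165, 166, 168, 180, 122, 32, 53, 81, 75, 38]
207 [53, 53, 52, 49, 41, 48, 57, 61, 73, 95, 110, 131, 158, 171, 150, 136, 138, 142, 140, 137, 144, 149, 156, 173, 121, 34, 42, 67, 103, 91]
tri (array([ 0.54696156, -0.23781455,  0.11712559]), np.float64(0.0026053140346363147))
rim (array([ 0.47773195, -0.41967251,  0.0866448 ]), np.float64(0.000854951805266742))
```

Call:
jog_arm(
  rows=[-0.4,-2,0.2,0,-0.9,-4.5,0.5,0,-1.4,-7,0.7,0,-1.9,-9.5,1,0,-2.4,-11.5,1.2,0,-2.7,-12.7,1.4,0,-2.75,-13,1.4,0],
)

```text
time: 2.35
eef_pos: [0.5451, -0.2348, 0.1994]
ee_rot: [0.105, -3.139, -0.0]
force: [-1.1, 1.0, -0.5]
finger_gap: 0.0457
grasp_force: 0.0
```

Call:
jog_arm(
  rows=[-0.1,-0.2,1,0,-0.1,-0.2,3,0,-0.1,-0.2,5,0,-0.1,-0.2,7,0,-0.1,-0.2,9,0,-0.1,-0.2,10.5,0,-0.1,-0.2,11.2,0,-0.1,-0.2,11.2,0,-0.1,-0.2,11.2,0],
)

```text
time: 3.1
eef_pos: [0.5461, -0.2348, 0.088]
ee_rot: [0.108, -3.139, -0.0]
force: [0.5, 0.1, -0.4]
finger_gap: 0.0456
grasp_force: 0.0
```

Run:
```python
from h import *
from cell import *
s=get_state();print(s["time"],s["eef_pos"],s["force"])
a=get_image("scene")["pixels"];b=get_image("top")["pixels"]
r=lambda I:cv2.resize(I,(400,400),interpolation=cv2.INTER_CUBIC)
cv2.imwrite("pics/g1.png",cv2.cvtColor(np.hstack([r(a[140:260,130:250]),r(b[130:220,160:250])]),cv2.COLOR_RGB2BGR))
```

```text
3.1 [ 0.5460664  -0.23480127  0.08803612] [ 0.45536682  0.07927855 -0.35230542]
```

View pics/g1.png

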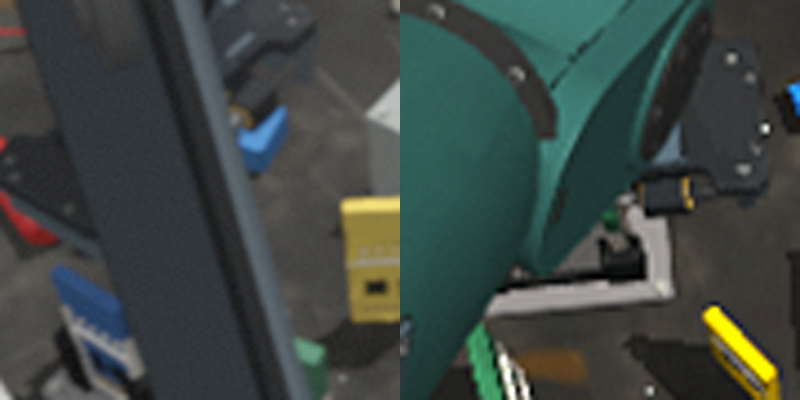

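The arm hides the grasp in both views; the yellow card and the blue card at (85,300) of the crop are undisturbed. I'll shift 2 mm and close softly, watching the side force.

Call:
jog_arm(
  rows=[0,-0.2,0,0,0,-0.2,0,0,0,-0.2,0,0],
)

```text
time: 3.45
eef_pos: [0.5465, -0.2376, 0.0885]
ee_rot: [-0.107, 3.139, -0.001]
force: [0.0, 0.4, 0.5]
finger_gap: 0.0454
grasp_force: 0.0
```

Call:
jog_arm(
  rows=[0,0,0,0,0,0,0,0,0,0,0,0,0,0,0,0,0,0,0,0,0,0,0,0,0,0,0,0,0,0,0,0],
  jaw=0,
  newtons=4,
)

```text
time: 4.12
eef_pos: [0.5462, -0.2373, 0.088]
ee_rot: [-0.107, 3.14, 0.0]
force: [-0.4, 0.6, 0.1]
finger_gap: 0.0082
grasp_force: 4.0
```

Call:
jog_arm(
  rows=[0,0,0,0,0,0,0,0,0,0,0,0,0,0,-0.3,0,0,0,-0.9,0,0,0,-1.6,0,0,0,-2.4,0,0,0,-3.3,0,0,0,-4.2,0,0,0,-5.1,0,0,0,-6,0,0,0,-7,0,0,0,-8,0,0,0,-9,0,0,0,-10,0,0,0,-10.7,0,0,0,-11,0,0,0,-11,0],
  jaw=0,
  newtons=30,
)

```text
time: 5.62
eef_pos: [0.5465, -0.2375, 0.1987]
ee_rot: [-0.107, 3.139, -0.001]
force: [0.6, -0.3, -1.2]
finger_gap: 0.0078
grasp_force: 30.0
```

Run:
```python
from h import *
from cell import *
s=get_state();print(s["time"],s["eef_pos"],s["force"],s["finger_gap"],s["ft_torque"]);print(go(s,[.5,-.35,.2],np.pi/2+.053),go(s,[.4775,-.418,.2],np.pi/2+.053))
```

```text
5.6167 [ 0.54654062 -0.23751565  0.19874631] [ 0.59111812 -0.29349909 -1.18522137] 0.0078076642042862725 [0.02406221 0.02775539 0.03384509]
([5.41, -10.91, -0.12], np.float64(0.015), 'tilt', array([ 0.0009, -0.0005])) ([8.12, -17.54, -0.12], np.float64(0.015), 'tilt', array([ 0.0009, -0.0005]))
```

Call:
jog_arm(
  rows=[0.4,-0.9,0,0.003,1.2,-2.5,0,0.006,2.2,-4.7,0,0.01,3.3,-7,0,0.015,4.4,-9.4,0,0.015,5.5,-11.8,0,0.015,6.5,-14,0,0.015,7.4,-16,0,0.015,7.9,-17.1,0,0.015,8.1,-17.5,0,0.015,8.1,-17.5,0,0.015,8.1,-17.5,0,0.015],
)

```text
time: 6.62
eef_pos: [0.4774, -0.4169, 0.1976]
ee_rot: [0.083, -3.14, -0.001]
force: [0.1, 0.8, -1.4]
finger_gap: 0.0079
grasp_force: 30.0
```

Run:
```python
from h import *
from cell import *
s=get_state();print(s["time"],s["eef_pos"],s["force"])
d={"scene":get_image("scene"),"top":get_image("top"),"s":s};pickle.dump(d,open("d1.pkl","wb"))
a=d["scene"]["pixels"];b=d["top"]["pixels"]
r=lambda I:cv2.resize(I,(400,500),interpolation=cv2.INTER_CUBIC)
cv2.imwrite("pics/b1.png",cv2.cvtColor(np.hstack([r(a[110:230,225:321]),r(b[140:240,240:320])]),cv2.COLOR_RGB2BGR))
```

```text
6.6167 [ 0.47736076 -0.41689154  0.1976201 ] [ 0.09345152  0.76755929 -1.44299641]
```

View pics/b1.png

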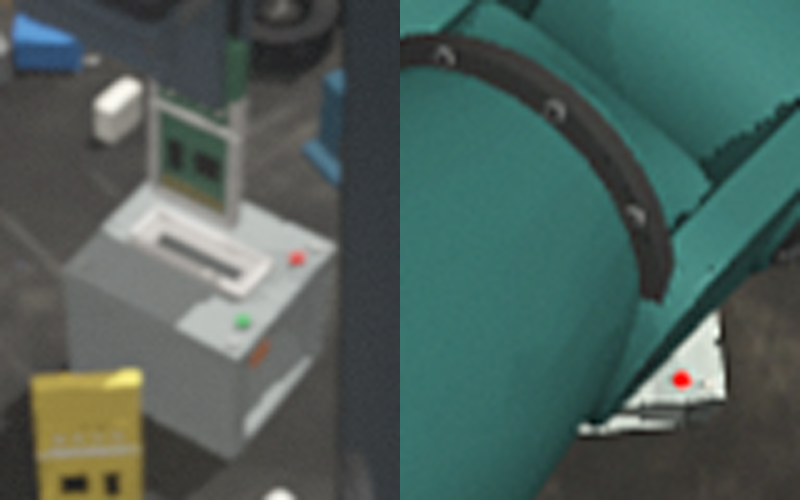

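Run:
```python
from h import *
d=pickle.load(open("d0.pkl","rb"));e=pickle.load(open("d1.pkl","rb"))
def px(v,P):
    E,K=v["extrinsics"],v["camera_matrix"];c=P@E[:3,:3].T+E[:3,3];c=c*[1,-1,-1];q=c@K.T;return (q[:,:2]/q[:,2:]).astype(np.float32)
def prof(v,c,yaw,ax,z,rng,half):
    u=np.array([np.cos(yaw),np.sin(yaw)]);w=np.array([-u[1],u[0]])
    if ax=="x":u,w=w,u
    o=[]
    for t in rng:
        a=np.array(c)+t*w+np.linspace(-half,half,25)[:,None]*u
        q=px(v,np.c_[a,np.full(25,z)]);o.append(cv2.remap(v["pixels"].astype(np.float32),q[:,:1],q[:,1:],cv2.INTER_LINEAR).mean((0,1)).astype(int).tolist())
    return o
R=np.arange(-.020,.0201,.001)
for n in("scene","top"):
    print(n);print(*[(round(t*1000),*p) for t,p in zip(R,prof(d[n],(.477,-.418),.055,"y",.09,R,.018))])
    R2=np.r_[-.042:-.02:.001,.02:.042:.001]
    print("x",*[(round(t*1000),*p) for t,p in zip(R2,prof(d[n],(.477,-.418),.055,"x",.09,R2,.003))])
k=5;I=cv2.resize(e["scene"]["pixels"][125:175,255:290],None,fx=8,fy=8,interpolation=cv2.INTER_CUBIC)
I=cv2.resize(e["scene"]["pixels"][125:175,252:292],None,fx=12,fy=12,interpolation=cv2.INTER_CUBIC)
cv2.imwrite("pics/b2.png",cv2.cvtColor(I,cv2.COLOR_RGB2BGR))
```

```text
scene
(-20, 181, 185, 182) (-19, 181, 185, 182) (-18, 181, 185, 182) (-17, 182, 186, 183) (-16, 184, 188, 185) (-15, 188, 191, 188) (-14, 193, 195, 192) (-13, 200, 201, 197) (-12, 206, 205, 202) (-11, 210, 208, 204) (-10, 211, 209, 205) (-9, 209, 206, 202) (-8, 206, 203, 198) (-7, 203, 199, 194) (-6, 200, 196, 191) (-5, 199, 195, 190) (-4, 199, 194, 190) (-3, 198, 194, 190) (-2, 197, 193, 189) (-1, 194, 190, 185) (0, 187, 183, 179) (1, 176, 173, 169) (2, 161, 159, 155) (3, 144, 143, 139) (4, 127, 127, 124) (5, 113, 114, 111) (6, 105, 107, 104) (7, 105, 107, 104) (8, 114, 115, 112) (9, 130, 129, 126) (10, 150, 148, 145) (11, 170, 168, 164) (12, 187, 185, 181) (13, 199, 197, 193) (14, 204, 201, 197) (15, 201, 198, 194) (16, 192, 189, 185) (17, 177, 175, 171) (18, 162, 160, 156) (19, 149, 148, 144) (20, 142, 142, 138)
x (-42, 165, 169, 166) (-41, 162, 166, 163) (-40, 161, 164, 161) (-39, 163, 165, 162) (-38, 170, 172, 168) (-37, 183, 183, 179) (-36, 197, 197, 193) (-35, 209, 208, 204) (-34, 216, 215, 211) (-33, 218, 215, 211) (-32, 215, 212, 208) (-31, 209, 206, 202) (-30, 204, 200, 196
[... 1622 characters left out ...]
 233) (-33, 249, 248, 244) (-32, 244, 242, 235) (-31, 237, 233, 222) (-30, 233, 225, 211) (-29, 231, 216, 198) (-28, 227, 203, 181) (-27, 209, 164, 131) (-26, 189, 123, 80) (-25, 172, 94, 47) (-24, 156, 71, 22) (-23, 144, 56, 5) (-22, 146, 58, 7) (-21, 148, 61, 9) (20, 104, 51, 29) (21, 115, 83, 68) (22, 141, 128, 117) (23, 171, 168, 159) (24, 202, 196, 185) (25, 232, 223, 210) (26, 234, 224, 210) (27, 230, 220, 206) (28, 227, 216, 203) (29, 226, 217, 204) (30, 226, 218, 207) (31, 230, 225, 216) (32, 234, 231, 224) (33, 234, 232, 226) (34, 231, 230, 222) (35, 225, 225, 216) (36, 211, 214, 205) (37, 197, 204, 194) (38, 194, 202, 192) (39, 195, 203, 192) (40, 196, 204, 193) (41, 197, 204, 194)
```

View pics/b2.png

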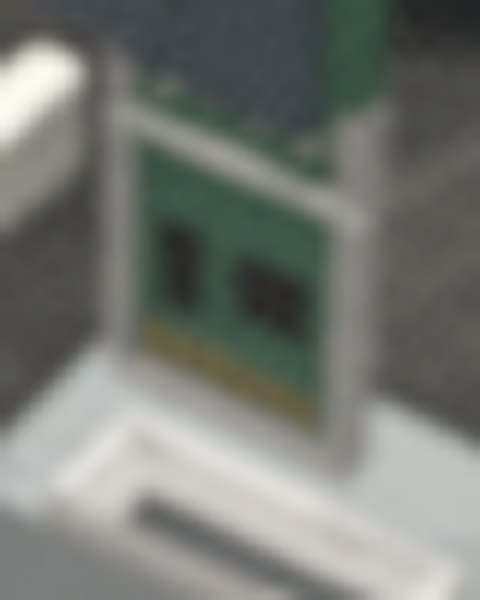

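Call:
jog_arm(
  rows=[0.05,-0.12,0.4,0,0.05,-0.12,1,0,0.05,-0.12,1.6,0,0.05,-0.12,2.1,0,0.05,-0.12,2.4,0,0.05,-0.12,2.4,0,0.05,-0.12,2.4,0],
)

```text
time: 7.3
eef_pos: [0.4769, -0.4187, 0.1737]
ee_rot: [0.083, -3.14, -0.0]
force: [-0.1, 0.5, -0.9]
finger_gap: 0.0077
grasp_force: 30.0
```

Call:
jog_arm(
  rows=[0,0,0.2,0,0,0,0.4,0,0,0,0.6,0,0,0,0.8,0,0,0,0.95,0,0,0,1.1,0,0,0,1.2,0,0,0,1.2,0],
)

```text
time: 7.97
eef_pos: [0.4768, -0.4186, 0.1617]
ee_rot: [0.084, -3.14, -0.0]
force: [-1.1, -0.2, -1.5]
finger_gap: 0.0081
grasp_force: 30.0
```

Call:
jog_arm(
  rows=[0,0,0.1,0,0,0,0.2,0,0,0,0.3,0,0,0,0.3,0],
)

```text
time: 8.3
eef_pos: [0.4768, -0.4187, 0.1588]
ee_rot: [0.084, -3.14, -0.0]
force: [-1.2, -0.0, -1.5]
finger_gap: 0.0078
grasp_force: 30.0
```

Call:
jog_arm(
  rows=[0,0,0.1,0,0,0,0.2,0,0,0,0.3,0,0,0,0.4,0,0,0,0.4,0],
)

```text
time: 8.72
eef_pos: [0.4768, -0.4186, 0.1547]
ee_rot: [0.084, -3.14, -0.0]
force: [-2.7, -0.7, -2.1]
finger_gap: 0.0082
grasp_force: 30.0
```

Call:
jog_arm(
  rows=[0.05,0,0.1,0,0.05,0,0.2,0,0.05,0,0.4,0,0.05,0,0.6,0,0.05,0,0.6,0],
)

```text
time: 9.13
eef_pos: [0.4764, -0.4186, 0.1484]
ee_rot: [0.084, -3.14, -0.001]
force: [0.2, -1.1, -2.1]
finger_gap: 0.0079
grasp_force: 30.0
```

Call:
jog_arm(
  rows=[0,0,0.2,0,0,0,0.4,0,0,0,0.6,0,0,0,0.8,0,0,0,0.8,0],
)

```text
time: 9.55
eef_pos: [0.4763, -0.4186, 0.1404]
ee_rot: [0.083, -3.14, -0.001]
force: [0.4, 0.3, -0.6]
finger_gap: 0.0081
grasp_force: 30.0
```

Sliding freely. I'll continue down to just above the bar (contact expected at TCP z ≈ 0.114).

Call:
jog_arm(
  rows=[0,0,0.3,0,0,0,0.6,0,0,0,0.9,0,0,0,1.2,0,0,0,1.5,0,0,0,1.8,0,0,0,2.1,0,0,0,2.3,0,0,0,2.4,0,0,0,2.4,0],
)

```text
time: 10.38
eef_pos: [0.4763, -0.4187, 0.1166]
ee_rot: [0.084, -3.14, -0.0]
force: [-0.0, -0.2, -1.8]
finger_gap: 0.0078
grasp_force: 30.0
```

Call:
jog_arm(
  rows=[0,0,0.1,0,0,0,0.2,0,0,0,0.3,0,0,0,0.4,0,0,0,0.5,0,0,0,0.5,0,0,0,0.5,0],
)

```text
time: 10.97
eef_pos: [0.4765, -0.4188, 0.1121]
ee_rot: [-0.084, 3.14, -0.0]
force: [1.1, 0.9, 2.8]
finger_gap: 0.0081
grasp_force: 30.0
```

Call:
jog_arm(
  rows=[0,0,0.1,0,0,0,0.2,0,0,0,0.3,0,0,0,0.4,0,0,0,0.4,0,0,0,0.4,0,0,0,0.4,0],
)

```text
time: 11.55
eef_pos: [0.4765, -0.4188, 0.108]
ee_rot: [-0.083, 3.14, -0.0]
force: [-0.7, 0.3, 3.6]
finger_gap: 0.0079
grasp_force: 30.0
```

Run:
```python
from h import *
from cell import *
z=[];f=[]
d=get_image("scene");s=get_state();print(s["time"],s["eef_pos"],s["force"])
pickle.dump((d,s),open("d2.pkl","wb"))
a=d["pixels"]
cv2.imwrite("pics/e1.png",cv2.cvtColor(cv2.resize(a[140:190,240:300],(720,600),interpolation=cv2.INTER_CUBIC),cv2.COLOR_RGB2BGR))
```

```text
11.6 [ 0.47648388 -0.41878409  0.1080111 ] [0.33658949 0.41318148 3.49313741]
```

View pics/e1.png

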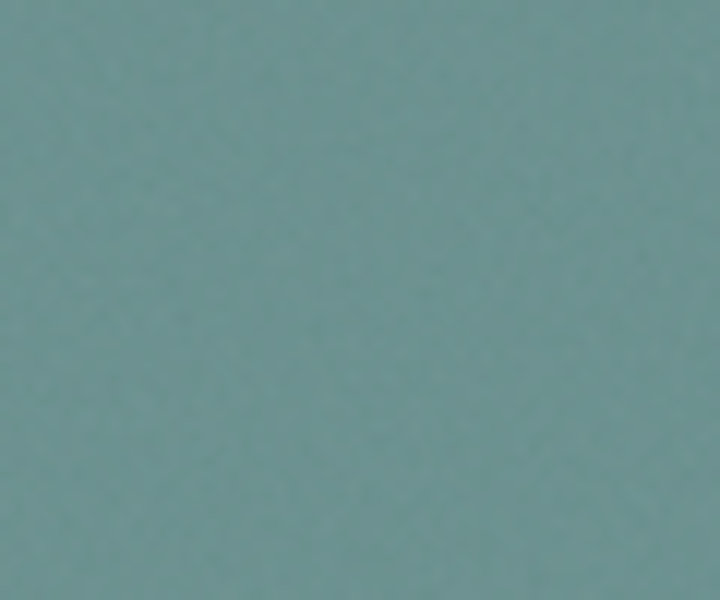

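The arm hides the card in the scene view here, so I'll check the depth another way: the averaged force, and the white line's height in the earlier picture taken above the slot, which tests for slip.

Run:
```python
from h import *
from cell import *
f=[];p=[]
for i in range(16):
    get_image("top");s=get_state();f.append(s["force"]);p.append(s["eef_pos"])
print(np.mean(f,0),np.std(f,0)/4,np.mean(p,0),s["time"])
e=pickle.load(open("d1.pkl","rb"));v=e["scene"]
def facez(q,y0,x0=.477,yaw=.053):
    C,D=ray(v,q);n=np.array([-np.sin(yaw),np.cos(yaw),0]);t=n@(np.array([x0,y0,0])-C)/(n@D);return C+t*D
I=v["pixels"].astype(int)
# white line crossing on columns inside the board
for c in range(265,279,2):
    col=I[128:172,c].sum(1)-2.0*0;r=np.argmax(I[130:148,c,0])+130
    w=I[r-2:r+3,c,0]-I[r-3:r+4,c,0].min();rc=(w*np.arange(r-2,r+3)).sum()/w.sum()
    print(c,round(rc,2),facez((c,rc),-.4129+.0016).round(4),facez((c,rc),-.4129).round(4))
```

```text
[ 0.1314199  -0.03857914  3.54273196] [0.1447265  0.1323432  0.09235169] [ 0.47648047 -0.4187894   0.10798447] 12.4
265 135.15 [ 0.4916 -0.4105  0.1799] [ 0.4927 -0.4121  0.1782]
267 136.23 [ 0.4869 -0.4108  0.1795] [ 0.4881 -0.4123  0.1778]
269 137.11 [ 0.4823 -0.411   0.1796] [ 0.4834 -0.4126  0.1779]
271 137.94 [ 0.4777 -0.4113  0.1798] [ 0.4788 -0.4128  0.1781]
273 138.9 [ 0.4731 -0.4115  0.1797] [ 0.4742 -0.413   0.178 ]
275 139.86 [ 0.4686 -0.4117  0.1796] [ 0.4697 -0.4133  0.1779]
277 140.9 [ 0.464  -0.412   0.1793] [ 0.4651 -0.4135  0.1776]
```

```bash
python3 -c "
from cell import *
print(close_job())"
```

```text
the job is handed in; nothing more can be done
None
```

The green card is in the test box and still held in the gripper, pressing the contact bar down with the white line level with the rim, and the job is handed in; the arm hid the card at the end, so that depth comes from the arm's position, the spring force and a slip check on a picture taken above the slot.

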